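Lift a topping insert with the rod and show its card to the stock camera

ROBOT

A 6-joint arm with a two-finger parallel gripper is mounted at the origin on the work surface. World frame = base frame: x ahead of the robot, y to its left, z up, the work surface at z = 0. Lengths are in m, angles in rad, forces in N, time in s.
With the tool pointing down it reaches from about 0.25 to 0.775 m from the base axis. Payload 4 kg.
Tool frame: the origin (TCP) lies at the very end of the fingers, on their centre line; the grasp point (between the pads) lies 19 mm behind it; z points along the fingers, y is the direction in which the jaws open and shut (so a half turn about z gives the same grasp; the last joint's range is limited). The gripper opens to 94 mm and grips with 3 to 60 N. Pads are 16 mm wide; open, the fingers measure 119 mm over their backs; the gripper's body (75 mm by 177 mm) begins 78 mm behind the grasp point.
Start: joints at [1.078, 0.087, 1.371, -0, 1.684, -0.103], TCP at [0.209, 0.509, 0.206] pointing down, gripper open.
Joint ranges: [-3.1, 3.1], [-0.76, 2.03], [0.27, 2.55], [-1.08, 4.22], [0.17, 2.65], [-2.57, 2.57]. Speed limits (rad/s): [2.79, 2.79, 3.14, 3.14, 3.14, 3.14].

INTERFACE

Orientations are given as [roll, pitch, yaw] about the fixed x, y, z axes, in that order (R = Rz(yaw) Ry(pitch) Rx(roll)).
In Python, from bench import robot, cams, models gives the robot as it stands.
- The arm moves only by the tool step_arm, never from a script. Its argument "series" is a list of rows, each a list of 5 numbers: the gripper command: -1 is shut, 1 is fully open, values between are in proportion, then the shift along the tool's x, y, z in mm, then the turn about the tool's z in degrees. A call has 1 to 20 rows; each row is the pose to reach, as a shift and turn from the pose commanded when the call began, along the tool's axes at that moment; what a row does not reach only later rows make up. A row lasts 1/8 s, in which the tool goes at most 62.5 mm and 10.7 degrees, less where a joint would pass 70% of its speed; a pose out of reach is approached as far as the arm can. A call with a gripper value outside its range is refused whole. The fingers move at their own pace and stop on an object; the grip force is fixed at half the most. Time passes only in rows, so rows that repeat a pose let the fingers close. It gives the time, the measured TCP pose, the force and the opening at its end, in the units of the state.
- robot.get_obs(): the state, without advancing time (a new reading comes with each control period).
- cams.snapshot(name): name is "scene" or "top" or "wrist"; returns a dict with "pixels" (400x640x3 uint8, red, green, blue), "fov_y" (degrees; the focal length in pixels is half the picture's height over the tangent of half this angle, whatever the lens; pixels are square), "cx", "cy" (the principal point, pixels), "R" (3x3) and "t" (3): a world point X has camera coordinates R X + t. Camera axes: x right, y down, z forward; pixel columns grow to the right and rows downward; lengths in m; the calibration is good to about 2 mm. A picture is of the moment at which its call begins. There is no depth.
- robot.close_job(): hands the job in, once; it reports no verdict.
Trained networks look in a picture, given as the dict that the camera call returned (one of the last four; its "shot" number tells which), for a name from the list of things; names that differ only in an ending like _2 or _b are one class to them, and where a whole thing is asked for, a point or a joint stands for the part that bears it (a point fixed in the world has none). Each returns a list of dicts, best first, with "p" (0 to 1); they miss things now and then, are a little off and sometimes report something else, mostly with a low value. They report only what shows in the picture. A call takes as long as a camera call. They do not tell look-alikes from the thing itself.
- models.find_in(picture, label): "position" ([x, y, z] in m, in world coordinates, good to about 4 mm: the middle of the surface that is visible of it).
- models.pinpoint(picture, label): "position" ([x, y, z] in m, in world coordinates, good to about 4 mm: a listed point, or the origin of a listed thing).
The state is a dict: "time": time; "joint_positions": joint angles; "qvel": joint speeds; "joint_torque": joint torques, N m; "tool_pos": TCP position; "ee_rot": TCP orientation; "wrist_force": force on the tool from outside, world axes, zero at the start; "wrist_torque": the same for the moment, N m; "width": finger opening in m.
Only numpy, scipy, OpenCV 4.12 (cv2) and the standard library are available. Lean on these libraries where they do the work, as an engineer would, in place of code of your own. Each camera call takes 0.05 s, during which the arm holds its last target. There are 200 camera calls.

TASK

Pick up the lifting rod from its rest, push its tip through the eye on the lid of the one topping insert that has an eye, and lift that insert out of the cold well with the rod. Hold it up still, hanging upright from the rod, with the front of its card 10 cm straight in front of the stock camera's lens, at lens height and squarely facing it; finish while still holding it there, nothing but the rod carrying it. Never touch that insert with the gripper, and leave the other inserts, the paper tubs, the shaker and the spade where they are.

Things in the scene. Friction and masses are not known exactly. Their poses are not given: they have to be found in the camera images.
- insert: Steel topping insert with lid, about 150 g, the only one with an eye on its lid; stands loosely in one of the well's holes. Origin: centre of its underside (5 mm above the counter at the start), z up. Body 68 mm diameter, flange 86 mm diameter from z = 55 to 60 mm (rests on the well), black lid 78 mm diameter, top at 66 mm. The eye's hole runs along its x. A card holder stands on the lid's rim at -y.
- insert_eye (a point): Centre of the eye's hole, on the insert's axis, 80 mm above its underside; hole along x, open both ways. House-shaped steel strap, 14 mm wide along x, 3 mm thick; clear opening 24 mm wide in y, from the lid's top 14 mm below this point; straight sides up to this point's height, then a 45 degree roof with its inner ridge 12 mm above this point, outer top 17 mm above.
- insert_card (a point): Centre of the front face of the upright card holder (steel with a blank white card, 40 mm wide, 34 mm high, 3 mm thick), 36.5 mm from the insert's axis to its -y side and 83 mm above its underside; axes as the insert's, the front looks along -y.
- lifter: Lifting rod, about 110 g: black handle 90 mm long (x), 22 mm wide (y), 24 mm high (z); from its front a straight steel rod 8 mm in diameter runs along +x, from x = 45 to 155 mm, with a 12 mm ball at its end. Origin: centre of the handle. At the start it lies level on its rest, the handle's centre 45 mm above the counter and the handle's sides free for the fingers.
- lifter_tip (a point): The very tip of the lifting rod, 155 mm ahead of the handle's centre; axes as the lifter's, x along the rod.
- rest: White fixed rest of the rod. Origin on the counter under the handle's centre, x along the rod. Base plate 175 x 50 x 6 mm from x = -58 to 118 mm; one post, 22 mm wide, under the handle's rear end (x = -43 to -29 mm, 33 mm high) and one notched post, 30 mm wide, under the rod (x = 95 to 105 mm, 41 mm high, cheeks to 49 mm).
- well: Fixed aluminium cold well, block 310 (x) x 115 (y) x 60 mm (z), origin at the centre of its underside on the counter. Three round through holes, 73 mm in diameter, at x = -95, 0 and 95 mm.
- knob_insert_a: Bystander: insert like the other but with a round knob (26 mm diameter, top 90 mm above its underside) in place of the eye, standing in another hole of the well. Origin: centre of its underside.
- knob_insert_b: Bystander: a second insert with a knob, the same.
- camera: Small fixed black stock camera on a stand with a round base of 90 mm diameter. Origin on the counter; its lens looks along its own -x, level. The casing is 50 x 70 x 50 mm, centred 180 mm above the counter, its top at 205 mm.
- lens (a point): Centre of the lens's front face, 180 mm above the counter; axes as the camera's: the lens looks along -x, z is up. The front of the card should come to x = -100 mm, y = 0, z = 0 in this frame, looking along +x of it.
- tubs: Bystander: stack of paper tubs, 75 mm diameter, 98 mm high, standing. Origin: centre of the underside.
- shaker: Bystander: steel shaker jar, 60 mm diameter, 110 mm high, standing. Origin: centre of the underside.
- spade: Bystander: spatula lying flat on the counter, its handle to its -x side. Origin: its underside.
Things that resemble listed ones, but are neither listed nor needed, are in the scene too. Of the things that look like the lifter, the largest one is meant.

How it is judged:
On the way, in this order (a step that is already met when the one before it is completed fails the run):
1. the rod's tip is through the eye while the insert still stands in the well (((x of lifter_tip in the frame of insert_eye between 0.01 and 0.1 m and x of lifter in the frame of insert_eye below -0.03 m) or (x of lifter_tip in the frame of insert_eye between -0.1 and -0.01 m and x of lifter in the frame of insert_eye above 0.03 m)) and y of lifter_tip in the frame of insert_eye between -0.03 and 0.03 m and z of lifter_tip in the frame of insert_eye between -0.03 and 0.03 m and angle between the x axis of lifter and the x axis of insert, either way round below 0.7 rad and height (world z) of insert below 0.03 m), for 0.1 s.
2. the insert hangs on the rod, clear above the well (((x of lifter_tip in the frame of insert_eye between 0.01 and 0.1 m and x of lifter in the frame of insert_eye below -0.03 m) or (x of lifter_tip in the frame of insert_eye between -0.1 and -0.01 m and x of lifter in the frame of insert_eye above 0.03 m)) and y of lifter_tip in the frame of insert_eye between -0.03 and 0.03 m and z of lifter_tip in the frame of insert_eye between -0.03 and 0.03 m and angle between the x axis of lifter and the x axis of insert, either way round below 0.7 rad and height (world z) of insert above 0.068 m and contact force between insert and lifter above 0.5 N and contact force between insert and well below 0.1 N and contact force between insert and camera below 0.1 N and contact force between insert and rest below 0.1 N and contact force between insert and knob_insert_a below 0.1 N and contact force between insert and knob_insert_b below 0.1 N and contact force between insert and the fingers below 0.1 N and contact force between insert and the arm below 0.1 N), for 0.2 s.
At the end, for the whole second after the job is handed in: Rod gripped, tip 10 mm or more past the eye's centre; insert hangs on the rod alone, still, within 0.25 rad of upright; card front 75 to 125 mm ahead of the lens, within 25 mm of its axis in y and z, facing it within 15 degrees; bystanders within 20 mm of their start (((x of lifter_tip in the frame of insert_eye between 0.01 and 0.1 m and x of lifter in the frame of insert_eye below -0.03 m) or (x of lifter_tip in the frame of insert_eye between -0.1 and -0.01 m and x of lifter in the frame of insert_eye above 0.03 m)) and y of lifter_tip in the frame of insert_eye between -0.03 and 0.03 m and z of lifter_tip in the frame of insert_eye between -0.03 and 0.03 m and angle between the x axis of lifter and the x axis of insert, either way round below 0.7 rad and contact force between the fingers and lifter above 1 N and contact force between insert and lifter above 0.5 N and contact force between each of insert, lifter and well below 0.1 N and contact force between each of insert, lifter and camera below 0.1 N and contact force between each of insert, lifter and rest below 0.1 N and contact force between insert and knob_insert_a below 0.1 N and contact force between insert and knob_insert_b below 0.1 N and contact force between insert and the fingers below 0.1 N and contact force between insert and the arm below 0.1 N and height (world z) of insert above 0.065 m and angle between insert's own z axis and vertical below 0.25 rad and x of insert_card in the frame of lens between -0.125 and -0.075 m and y of insert_card in the frame of lens between -0.025 and 0.025 m and z of insert_card in the frame of lens between -0.025 and 0.025 m and angle between the y axis of insert and the x axis of lens, either way round below 0.26 rad and x of insert in the frame of lens below -0.11 m and linear speed of insert below 0.06 m/s and angular speed of insert below 1 rad/s and distance of each of knob_insert_a, knob_insert_b, tubs, shaker, spade from where it was at the start of the episode below 0.02 m); the arm keeps its last pose, push and grip.
It fails at once if the gripper or arm touches the insert with the eye (contact force between any of the fingers, the arm and insert above 0.5 N).
It fails at once if another insert, the tubs, the shaker or the spade is disturbed (distance of any of knob_insert_a, knob_insert_b, tubs, shaker, spade from where it was at the start of the episode above 0.02 m).
It also fails if it takes over 64 s, if anything falls off the work surface, if the arm or the gripper's body presses on something with over 40 N, if the wrist force passes 120 N, or if a joint passes its speed limit or range.

## Working session

There is one attempt and no reset: what is moved stays moved. The work goes in short steps, Python scripts to look and compute and a tool call to move; the robot and the scene stay as the last step left them, time stands still between calls to the robot, and variables do not carry over. Pictures are saved under pics/ and viewed, about 8 in all and at most 12, crops included, and the job is handed in when it is done.

Besides the shell and the picture viewer there is one more tool, called after "Call:" as name(argument=value, ...) on one line, values as JSON. step_arm: Moves the arm, as the interface text tells. Its arguments: {"type":"object","properties":{"series":{"type":"array","items":{"type":"array","items":{"type":"number"}}}},"required":["series"]}

```bash
mkdir -p pics
cat > h.py <<'E'
from bench import robot,cams,models
import numpy as np,cv2
np.set_printoptions(precision=4,suppress=True)
def proj(s,X):
    f=200/np.tan(np.radians(s['fov_y'])/2); c=np.array(s['R'])@np.array(X)+np.array(s['t'])
    return f*c[:2]/c[2]+[s['cx'],s['cy']]
def ray(s,u,v,z):
    f=200/np.tan(np.radians(s['fov_y'])/2);R=np.array(s['R']);o=-R.T@np.array(s['t'])
    d=R.T@np.array([(u-s['cx'])/f,(v-s['cy'])/f,1]);return o+d*(z-o[2])/d[2]
def save(s,n,crop=None,k=1):
    im=cv2.cvtColor(s['pixels'],cv2.COLOR_RGB2BGR)
    if crop: x0,y0,x1,y1=crop; im=im[y0:y1,x0:x1]
    cv2.imwrite(f'pics/{n}.png',cv2.resize(im,None,fx=k,fy=k,interpolation=cv2.INTER_CUBIC))
def show(s,labels):
    for l in labels:
        for d in models.pinpoint(s,l)[:3]:
            p=np.array(d['position']);print(l,round(d['p'],2),p,proj(s,p).round())
E
python3 - <<'E'
from h import *
o=robot.get_obs();print(o['tool_pos'],o['ee_rot'],o['time'])
for n in ['top','scene']:
    s=cams.snapshot(n);save(s,n+'0');print(n)
    show(s,['insert','insert_eye','insert_card','lifter','lifter_tip','rest','well','knob_insert_a','camera','lens','tubs','shaker','spade'])
E
```

```text
[0.2088 0.5083 0.2043] [-3.1395 -0.0002  2.7517] 0.0
top
insert 0.61 [0.5574 0.1953 0.007 ] [249. 201.]
insert_eye 0.59 [0.552  0.1924 0.0859] [246. 200.]
insert_card 0.67 [0.5902 0.1966 0.0894] [245. 187.]
insert_card 0.31 [0.4425 0.3501 0.0028] [200. 238.]
lifter 0.78 [ 0.4826 -0.2443  0.044 ] [390. 221.]
lifter 0.6 [ 0.624  -0.4248 -0.0021] [440. 178.]
lifter 0.53 [ 0.6604 -0.0285  0.0102] [319. 168.]
lifter_tip 0.7 [ 0.5621 -0.0904  0.0069] [338. 198.]
lifter_tip 0.64 [ 0.4314 -0.0915  0.0427] [341. 239.]
lifter_tip 0.52 [ 0.2353 -0.2183  0.0122] [382. 302.]
rest 0.8 [ 0.4751 -0.2413 -0.0034] [386. 225.]
rest 0.52 [ 0.7624 -0.2352  0.0011] [380. 137.]
well 0.95 [0.5586 0.1927 0.0015] [250. 201.]
well 0.35 [0.593  0.1991 0.0923] [244. 186.]
knob_insert_a 0.71 [0.4613 0.1814 0.0031] [254. 231.]
knob_insert_a 0.59 [0.6466 0.2024 0.0077] [247. 174.]
camera 0.74 [ 0.7637 -0.237   0.0024] [381. 137.]
camera 0.71 [0.4606 0.1799 0.0035] [254. 231.]
lens 0.73 [ 0.753  -0.2327  0.1837] [393. 122.]
tubs 0.96 [0.4421 0.3514 0.0006] [200. 238.]
tubs 0.62 [0.5588 0.1993 0.0088] [248. 201.]
tub
[... 541 characters left out ...]
6. 135.]
lifter_tip 0.76 [ 0.4332 -0.0905  0.0442] [345. 182.]
lifter_tip 0.59 [ 0.2343 -0.2149  0.01  ] [372. 140.]
lifter_tip 0.58 [0.5892 0.2011 0.0861] [359. 276.]
rest 0.71 [ 0.4808 -0.2408 -0.0029] [306. 167.]
well 0.72 [0.5554 0.1924 0.0002] [365. 282.]
well 0.69 [0.4555 0.1832 0.0033] [393. 261.]
knob_insert_a 0.89 [0.6471 0.2019 0.0056] [339. 301.]
knob_insert_a 0.71 [0.4548 0.1824 0.0007] [393. 261.]
camera 0.61 [ 0.7566 -0.2305 -0.0021] [230. 206.]
lens 0.97 [ 0.7463 -0.2355  0.1816] [220. 163.]
tubs 0.9 [0.441  0.3467 0.0019] [437. 306.]
shaker 0.58 [0.6671 0.4102 0.0015] [381. 379.]
spade 0.93 [ 0.6233 -0.4218 -0.0013] [242. 149.]
spade 0.75 [ 0.4407  0.3466 -0.0003] [437. 307.]
```

View pics/top0.png

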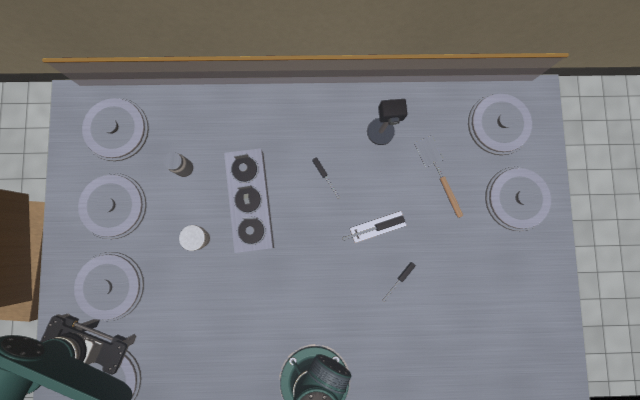

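View pics/scene0.png

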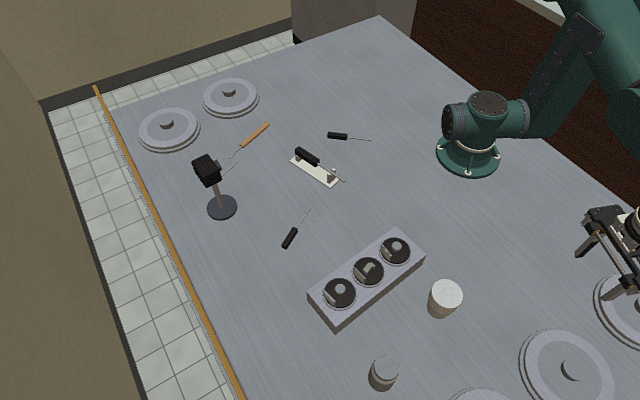

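The top view shows the lifter on its white rest at about (378,226) with its tip at (345,238). The insert with the eye is in the middle hole at (248,200), with its card towards +x. The camera is at (390,115), facing roughly -x. The loose tools at (325,175), (400,280) and the rest of the counter are decoys.

```bash
cat >> h.py <<'E'
def go(x,y,z,yawdeg):
    "row (x,y,z mm, turn deg) from the measured pose to a TCP pose"
    o=robot.get_obs();p=np.array(o['tool_pos']);w=o['ee_rot'][2];c,s=np.cos(w),np.sin(w)
    d=(np.array([x,y,z])-p)*1000
    t=(-(yawdeg-np.degrees(w))+180)%360-180
    print('t',round(o['time'],2),'pose',p,np.degrees(o['ee_rot']),'w',round(o['width'],4),'row',np.round([c*d[0]+s*d[1],s*d[0]-c*d[1],-d[2],t],1))
E
python3 -c "
from h import *
go(.47,-.21,.23,107.1)"
```

```text
t 1.4 pose [0.209  0.5088 0.2055] [179.9968  -0.0005 157.6687] w 0.0939 row [-514.5 -565.7  -24.5   50.6]
```

Call:
step_arm(series=[[1,-20,-22,-24,4],[1,-60,-66,-24,8],[1,-100,-110,-24,12],[1,-140,-154,-24,16],[1,-180,-198,-24,20],[1,-220,-242,-24,24],[1,-260,-286,-24,28],[1,-300,-330,-24,32],[1,-340,-374,-24,36],[1,-380,-418,-24,40],[1,-420,-462,-24,44],[1,-460,-506,-24,48],[1,-495,-545,-24,50],[1,-514,-566,-24,50.5],[1,-514,-566,-24,50.5],[1,-514,-566,-24,50.5]])

```text
time: 3.4
tool_pos: [0.4692, -0.2094, 0.2295]
ee_rot: [3.142, -0.001, 1.871]
wrist_force: [-0.7, 0.4, 0.2]
width: 0.0938
```

Run:
```python
from h import *
s=cams.snapshot('wrist');save(s,'w1')
show(s,['lifter','lifter_tip','rest','lens','camera'])
for n in ['top']:
    t=cams.snapshot(n);print(n);show(t,['lifter','lifter_tip','lens','camera'])
    save(t,'top1cam',(350,80,430,150),8)
go(.47,-.21,.23,107.1)
```

```text
lifter 0.91 [ 0.3196 -0.2974  0.0121] [172. 208.]
lifter 0.88 [ 0.6625 -0.0306  0.011 ] [529.  74.]
lifter_tip 0.95 [ 0.2387 -0.2202  0.0122] [116. 125.]
lifter_tip 0.93 [ 0.4292 -0.091   0.0464] [310.  57.]
lifter_tip 0.81 [ 0.5567 -0.0965  0.0113] [417. 103.]
camera 0.71 [ 0.7575 -0.233  -0.0036] [520. 256.]
top
lifter 0.68 [ 0.3251 -0.2992  0.0095] [407. 272.]
lifter 0.67 [ 0.478  -0.2458  0.0428] [390. 223.]
lifter 0.64 [ 0.6616 -0.0319  0.0094] [320. 168.]
lifter_tip 0.58 [ 0.5651 -0.0911  0.0114] [339. 197.]
lifter_tip 0.47 [ 0.4311 -0.0948  0.041 ] [342. 239.]
lens 0.8 [ 0.7506 -0.2342  0.1835] [393. 123.]
camera 0.66 [ 0.7612 -0.2355  0.0025] [381. 138.]
t 3.95 pose [ 0.4694 -0.2099  0.2295] [179.9917   0.0005 107.1822] w 0.0941 row [-0.2  0.6 -0.5  0.1]
```

View pics/w1.png

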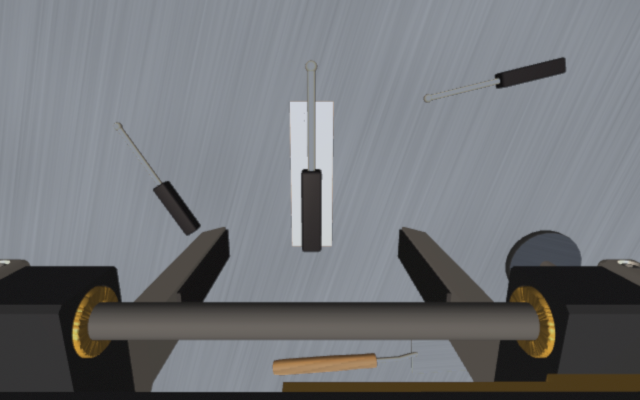

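View pics/top1cam.png

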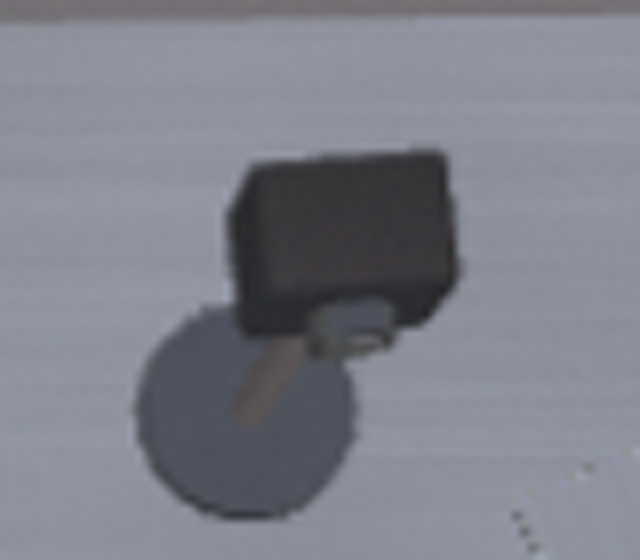

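The wrist view shows the rod vertical in the picture, with the tip at (311,62) and the handle from (311,170) to (311,250). The top crop shows the casing's back edge from (382.2,100.4) to (405,99), the lens at (393.8,121.2) and the base at (380.6,131.5).

Run:
```python
from h import *
t=cams.snapshot('top');s=cams.snapshot('wrist')
a,b=ray(t,382.25,100.4,.205),ray(t,405,99,.205);print('back',a,b,np.linalg.norm(b-a))
d=b-a;print('lens yaw(x axis)',np.degrees(np.arctan2(d[0],-d[1])) if 0 else np.degrees(np.arctan2(-d[1],d[0]))-90)
a,b=ray(t,381.9,116.9,.205),ray(t,406.2,115.6,.205);print('front',a,b)
print('lens',ray(t,393.8,121.5,.18),'base',ray(t,380.6,131.5,.003))
h1,h2,tip=ray(s,311,170.5,.057),ray(s,311,250,.057),ray(s,311,65,.045)
print(h1,h2,tip,(h1+h2)/2)
d=tip-(h1+h2)/2;print(np.degrees(np.arctan2(d[1],d[0])),np.linalg.norm(d[:2]))
```

```text
back [ 0.8088 -0.2016  0.205 ] [ 0.8121 -0.265   0.205 ] 0.06355267747827723
lens yaw(x axis) -2.966063299826658
front [ 0.7617 -0.1987  0.205 ] [ 0.7646 -0.2661  0.205 ]
lens [ 0.7565 -0.2373  0.18  ] base [ 0.7818 -0.2359  0.003 ]
[ 0.4638 -0.1981  0.057 ] [ 0.4898 -0.2823  0.057 ] [ 0.433  -0.0983  0.045 ] [ 0.4768 -0.2402  0.057 ]
107.1737794552083 0.14845163529183206
```

Call:
step_arm(series=[[1,-1,-2,30,0],[1,-1,-2,75,0],[1,-1,-2,120,0],[1,-1,-2,160,0],[1,-1,-2,185,0],[1,-1,-2,198,0],[1,-1,-2,203,0],[1,-1,-2,203,0],[-1,-1,-2,203,0],[-1,-1,-2,203,0],[-1,-1,-2,203,0],[-1,-1,-2,203,0],[-1,-1,-2,203,0],[-1,-1,-2,203,0],[-1,-1,-2,203,0]])

```text
time: 5.92
tool_pos: [0.4678, -0.2116, 0.0264]
ee_rot: [3.142, -0.0, 1.87]
wrist_force: [0.3, 0.1, 0.6]
width: 0.0273
```

Call:
step_arm(series=[[-1,0,0,0,0],[-1,0,0,0,0],[-1,0,0,0,0],[-1,0,0,-5,0],[-1,0,0,-20,0],[-1,0,0,-45,0],[-1,0,0,-75,0],[-1,0,0,-100,0],[-1,0,0,-110,0],[-1,0,0,-110,0]])

```text
time: 7.18
tool_pos: [0.4682, -0.2118, 0.1374]
ee_rot: [3.14, 0.001, 1.87]
wrist_force: [0.2, 0.9, -1.1]
width: 0.0215
```

```bash
python3 -c "
from h import *
go(.570,.012,.13,94)"
```

```text
t 7.17 pose [ 0.4682 -0.2118  0.1374] [179.9203   0.0771 107.1687] w 0.0215 row [183.8 163.4   7.4  13.2]
```

Call:
step_arm(series=[[-1,10,9,0,1],[-1,35,31,0,3],[-1,65,58,0,5],[-1,95,84,0,7],[-1,125,111,0,9],[-1,150,133,0,11],[-1,172,153,0,13],[-1,184,163,0,13],[-1,184,163,0,13],[-1,184,163,0,13]])

```text
time: 8.43
tool_pos: [0.5687, 0.0114, 0.1361]
ee_rot: [-3.141, 0.0, 1.643]
wrist_force: [-0.4, -0.7, -2.3]
width: 0.022
```

Run:
```python
from h import *
go(.570,.012,.13,94)
s=cams.snapshot('wrist');save(s,'w2')
show(s,['lifter','lifter_tip','insert','insert_eye','insert_card','knob_insert_a'])
s=cams.snapshot('scene');print('scene');show(s,['lifter_tip','insert_eye','insert_card'])
```

```text
t 8.43 pose [0.5687 0.0114 0.1361] [-179.9429    0.0264   94.1373] w 0.022 row [0.5 1.3 6.1 0.1]
lifter 0.74 [ 0.5732 -0.014   0.1565] [317. 303.]
lifter 0.63 [ 0.659  -0.0313  0.0112] [405. 244.]
insert_eye 0.38 [ 0.5747 -0.0164  0.1565] [320. 307.]
scene
lifter_tip 0.62 [ 0.5621 -0.0919  0.0118] [308. 207.]
lifter_tip 0.6 [0.5631 0.1388 0.1564] [356. 238.]
lifter_tip 0.53 [ 0.2342 -0.2109  0.0101] [373. 141.]
insert_eye 0.56 [0.5562 0.1946 0.0843] [369. 268.]
insert_card 0.66 [0.5906 0.1984 0.0847] [358. 276.]
```

View pics/w2.png

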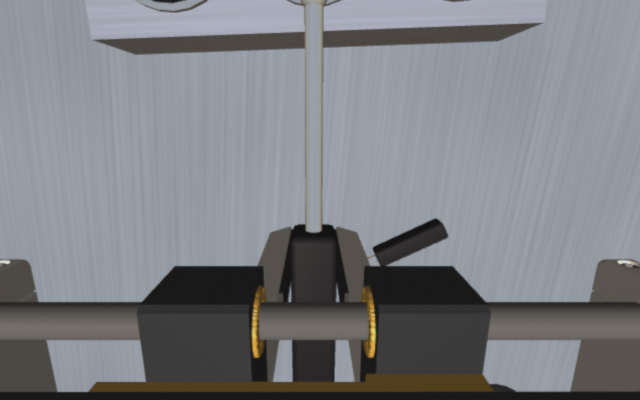

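```bash
python3 -c "
from h import *
go(.5733,.018,.0644,95.5)"
```

```text
t 8.97 pose [0.5692 0.0122 0.1365] [179.9923  -0.0017  94.16  ] w 0.0218 row [ 5.5  4.5 72.1 -1.3]
```

Call:
step_arm(series=[[-1,1,1,8,0],[-1,3,3,24,-1],[-1,5,4,42,-1],[-1,5.5,4.5,58,-1.3],[-1,5.5,4.5,68,-1.3],[-1,5.5,4.5,72,-1.3],[-1,5.5,4.5,72,-1.3],[-1,5.5,4.5,72,-1.3]])

```text
time: 9.98
tool_pos: [0.5739, 0.018, 0.0653]
ee_rot: [3.14, 0.0, 1.666]
wrist_force: [0.4, 1.3, -0.4]
width: 0.0215
```

Run:
```python
from h import *
go(.5733,.018,.0644,95.5)
A=[cams.snapshot(n) for n in ['scene','top']]
for s,c in zip(A,[(310,200,410,280),(210,170,310,250)]):
    show(s,['lifter_tip','insert_eye','insert_card'])
a=cv2.resize(A[0]['pixels'][215:300,310:420],None,fx=7,fy=7,interpolation=cv2.INTER_CUBIC)
b=cv2.resize(A[1]['pixels'][165:235,220:330],None,fx=7,fy=7,interpolation=cv2.INTER_CUBIC)
cv2.imwrite('pics/s3.png',a[:,:,::-1]);cv2.imwrite('pics/t3.png',b[:,:,::-1])
```

```text
t 9.97 pose [0.5739 0.018  0.0653] [179.9063   0.011   95.4623] w 0.0215 row [ 0.  -0.6  0.9 -0. ]
lifter_tip 0.51 [0.5635 0.1407 0.0839] [354. 254.]
insert_eye 0.69 [0.5595 0.1967 0.0822] [368. 270.]
insert_card 0.74 [0.593  0.2004 0.0859] [358. 277.]
lifter_tip 0.74 [ 0.621  -0.4272  0.0014] [441. 179.]
lifter_tip 0.59 [0.5642 0.14   0.0816] [264. 196.]
lifter_tip 0.58 [ 0.2379 -0.2146  0.0126] [381. 301.]
insert_eye 0.77 [0.5559 0.1959 0.088 ] [245. 199.]
insert_card 0.93 [0.592  0.1999 0.0908] [243. 186.]
insert_card 0.68 [0.5517 0.1944 0.0843] [246. 200.]
insert_card 0.23 [0.5559 0.1927 0.0039] [250. 202.]
```

View pics/s3.png

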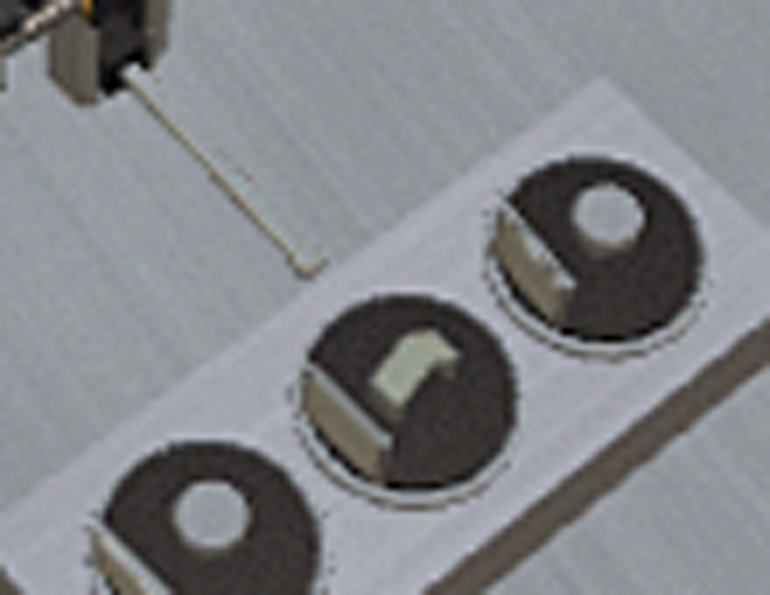

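View pics/t3.png

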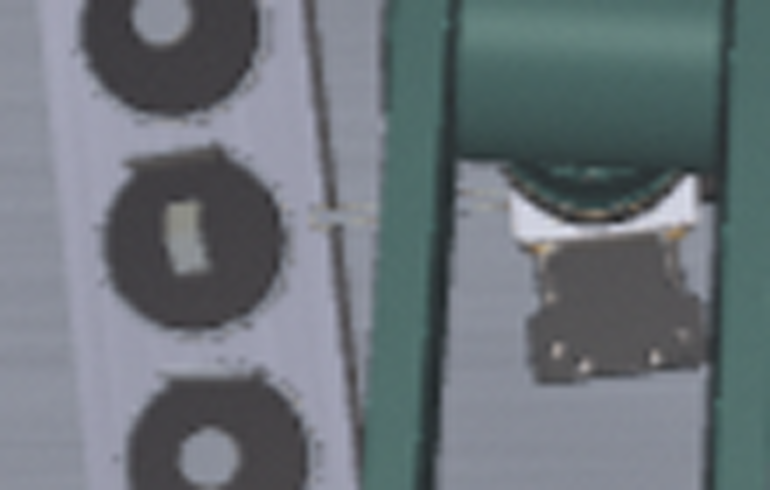

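The scene crop shows the tip at (310,268), aimed at the strap around (415,365). In the top crop, the card edge runs (128,163)–(222,150), the strap is at (186,237) and the ball at (318,217).

Run:
```python
from h import *
t=cams.snapshot('top');s=cams.snapshot('scene')
P=lambda u,v,z:ray(t,220+u/7,165+v/7,z)
S=lambda u,v,z:ray(s,310+u/7,215+v/7,z)
a,b=P(128,163,.105),P(222,150,.105);d=a-b;print('card',a,b,np.degrees(np.arctan2(d[1],d[0])))
a,b=P(320,217,.084),P(490,200,.084);d=a-b;print('rod top',a,np.degrees(np.arctan2(d[1],d[0])))
print('strap top',P(186,237,.102),'lid centre',P(196,240,.071))
a,b=S(310,268,.084),S(133,72,.084);d=a-b;print('rod scene',a,np.degrees(np.arctan2(d[1],d[0])))
a,b=S(388,445,.105),S(310,362,.105);d=a-b;print('card scene',a,b,np.degrees(np.arctan2(d[1],d[0])))
print('lid centre scene',S(410,392,.071),'ridge ends',S(430,330,.102),S(460,355,.102))
# predicted eye position images
for e in ([.5563,.195,.102],):
    print((proj(s,e)-[310,215])*7,(proj(t,e)-[220,165])*7)
```

```text
card [0.5847 0.2127 0.105 ] [0.5896 0.1733 0.105 ] 97.06767708626907
rod top [0.5631 0.1346 0.084 ] 94.81544091982364
strap top [0.5533 0.1889 0.102 ] lid centre [0.5557 0.1895 0.071 ]
rod scene [0.5623 0.1406 0.084 ] 94.69985273056065
card scene [0.5868 0.2202 0.105 ] [0.5914 0.1799 0.105 ] 96.50467904310268
lid centre scene [0.5559 0.1961 0.071 ] ridge ends [0.5472 0.1912 0.102 ] [0.5441 0.2047 0.102 ]
[415.607  350.5979] [171.4243 230.1199]
```

```bash
python3 -c "
from h import *
go(.5771,.0163,.064,97)"
```

```text
t 10.47 pose [0.5733 0.0181 0.0645] [179.9959  -0.0052  95.4644] w 0.022 row [-2.1  3.6  0.5 -1.5]
```

Call:
step_arm(series=[[-1,-1,2,0,-0.8],[-1,-2,3.6,0.5,-1.5],[-1,-2,3.6,0.5,-1.5],[-1,-2,3.6,0.5,-1.5]])

```text
time: 10.98
tool_pos: [0.5771, 0.0164, 0.0639]
ee_rot: [-3.142, -0.0, 1.692]
wrist_force: [-0.6, -0.1, -1.8]
width: 0.0219
```

Call:
step_arm(series=[[-1,5,0,0,0],[-1,13,0,0,0],[-1,21,0,0,0],[-1,29,0,0,0],[-1,37,0,0,0],[-1,44,0,0,0],[-1,49,0,0,0],[-1,53,0,0,0],[-1,57,0,0,0],[-1,60,0,0,0],[-1,60,0,0,0]])

```text
time: 12.35
tool_pos: [0.5697, 0.0761, 0.064]
ee_rot: [-3.142, -0.0, 1.693]
wrist_force: [-0.4, 0.2, 0.1]
width: 0.0215
```

Run:
```python
from h import *
go(.5771,.0163,.064,97)
A=[cams.snapshot(n) for n in ['scene','top']]
for s in A: show(s,['insert','insert_eye','lifter_tip'])
a=cv2.resize(A[0]['pixels'][215:300,310:420],None,fx=6,fy=6,interpolation=cv2.INTER_CUBIC)
b=cv2.resize(A[1]['pixels'][165:235,220:330],None,fx=6,fy=6,interpolation=cv2.INTER_CUBIC)[:80*6]
im=np.vstack([a[:400],b[:190*1]])[:600]
cv2.imwrite('pics/s4.png',a[:,:,::-1]);cv2.imwrite('pics/t4.png',b[:,:,::-1])
```

```text
t 12.35 pose [0.5697 0.0761 0.064 ] [-179.9987   -0.0016   96.976 ] w 0.0215 row [-60.3   0.   -0.   -0. ]
insert 0.58 [0.5541 0.1905 0.0094] [366. 279.]
insert 0.49 [0.5562 0.2023 0.0852] [370. 270.]
insert_eye 0.84 [0.5595 0.1972 0.0832] [368. 270.]
insert_eye 0.39 [0.669  0.4083 0.0014] [380. 378.]
insert_eye 0.34 [0.5537 0.199  0.0843] [370. 269.]
lifter_tip 0.61 [0.553  0.1938 0.0813] [369. 268.]
lifter_tip 0.55 [ 0.5612 -0.0898  0.0147] [309. 207.]
insert 0.73 [0.5545 0.1958 0.005 ] [249. 202.]
insert 0.7 [0.5522 0.1949 0.0891] [245. 200.]
insert_eye 0.51 [0.552  0.1942 0.0864] [246. 200.]
lifter_tip 0.74 [ 0.2355 -0.2162  0.0088] [382. 301.]
lifter_tip 0.43 [ 0.5635 -0.0947  0.0123] [340. 198.]
```

View pics/s4.png

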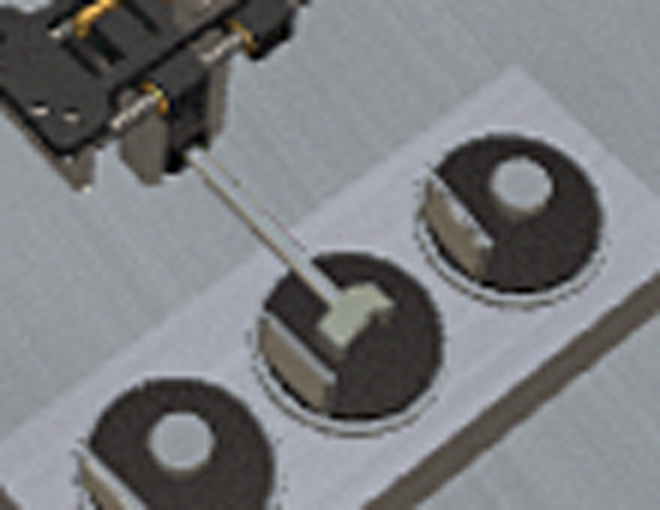

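The rod goes into the strap at about (335,295) with no contact force, so I'll push on.

Call:
step_arm(series=[[-1,3,0,0,0],[-1,9,0,0,0],[-1,16,0,0,0],[-1,23,0,0,0],[-1,30,0,0,0],[-1,35,0,0,0],[-1,39,0,0,0],[-1,39,0,0,0],[-1,39,0,0,0]])

```text
time: 13.88
tool_pos: [0.565, 0.1145, 0.0639]
ee_rot: [-3.142, 0.0, 1.692]
wrist_force: [-0.5, -0.0, -1.5]
width: 0.0218
```

Run:
```python
from h import *
go(.5771,.0163,.064,97)
A=[cams.snapshot(n) for n in ['scene','top']]
for s in A: show(s,['insert','insert_eye','lifter_tip'])
a=cv2.resize(A[0]['pixels'][215:300,310:420],None,fx=6,fy=6,interpolation=cv2.INTER_CUBIC)
cv2.imwrite('pics/s5.png',a[:,:,::-1])
```

```text
t 13.88 pose [0.565  0.1145 0.0639] [-179.997     0.0054   96.9578] w 0.0218 row [-99.    0.1  -0.1  -0. ]
insert 0.72 [0.5557 0.1919 0.0061] [365. 281.]
insert_eye 0.78 [0.558  0.1971 0.0833] [369. 269.]
insert_eye 0.37 [0.5904 0.1989 0.0855] [359. 276.]
lifter_tip 0.64 [ 0.5578 -0.0892  0.0096] [310. 207.]
lifter_tip 0.47 [0.5512 0.2382 0.0835] [381. 281.]
insert 0.55 [0.5543 0.1959 0.0073] [249. 202.]
insert_eye 0.46 [0.5546 0.1966 0.0854] [245. 199.]
lifter_tip 0.67 [ 0.5653 -0.0926  0.0088] [339. 197.]
lifter_tip 0.58 [ 0.2399 -0.2167  0.0129] [382. 300.]
```

View pics/s5.png

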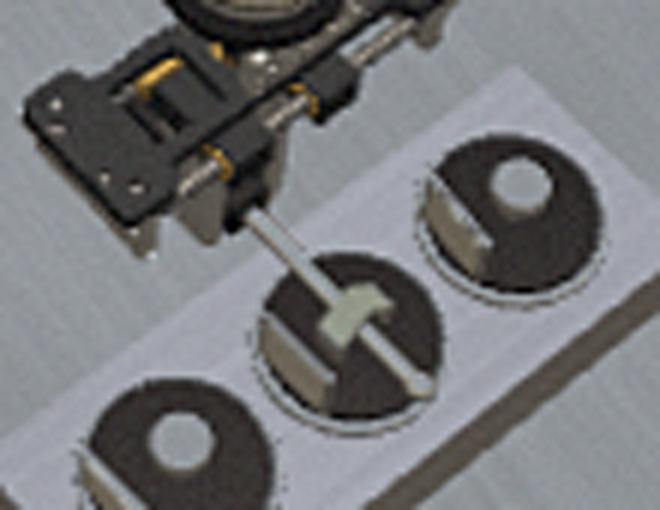

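The rod is clearly through the eye: the strap is at (357,312) and the ball end at (422,385). Next I'll lift slowly.

Call:
step_arm(series=[[-1,0,0,-3,0],[-1,0,0,-6,0],[-1,0,0,-9,0],[-1,0,0,-12,0],[-1,0,0,-16,0],[-1,0,0,-21,0],[-1,0,0,-27,0],[-1,0,0,-33,0],[-1,0,0,-40,0],[-1,0,0,-47,0],[-1,0,0,-54,0],[-1,0,0,-61,0],[-1,0,0,-68,0],[-1,0,0,-76,0],[-1,0,0,-84,0],[-1,0,0,-92,0],[-1,0,0,-100,0],[-1,0,0,-107,0],[-1,0,0,-112,0],[-1,0,0,-115,0]])

```text
time: 16.77
tool_pos: [0.5651, 0.1147, 0.1793]
ee_rot: [3.141, -0.0, 1.692]
wrist_force: [-0.4, 0.1, -2.5]
width: 0.0216
```

Run:
```python
from h import *
A=[cams.snapshot(n) for n in ['scene','top']]
for s in A: show(s,['insert','insert_eye','insert_card','lifter_tip'])
a=cv2.resize(A[0]['pixels'][190:300,310:420],None,fx=5,fy=5,interpolation=cv2.INTER_CUBIC)
cv2.imwrite('pics/s6.png',a[:,:,::-1])
go(.63,-.32,.165,93)
print(robot.get_obs()['wrist_force'])
```

```text
insert 0.96 [0.5558 0.1935 0.1139] [370. 262.]
insert 0.7 [ 0.6248 -0.4251  0.    ] [241. 148.]
insert 0.55 [0.6454 0.199  0.0091] [339. 299.]
insert_eye 0.6 [0.5572 0.1951 0.1901] [373. 248.]
insert_eye 0.6 [0.5698 0.084  0.1985] [341. 214.]
insert_eye 0.48 [ 0.4424  0.3469 -0.0001] [436. 307.]
insert_card 0.69 [0.5896 0.1981 0.1913] [362. 255.]
lifter_tip 0.74 [0.5515 0.237  0.1974] [386. 259.]
lifter_tip 0.57 [ 0.5607 -0.0906  0.0131] [309. 207.]
insert_eye 0.67 [0.5534 0.195  0.1966] [239. 195.]
insert_eye 0.2 [ 0.7531 -0.2364  0.1823] [394. 122.]
insert_card 0.57 [0.5914 0.1992 0.1979] [237. 181.]
lifter_tip 0.74 [ 0.5642 -0.09    0.0089] [338. 197.]
t 17.27 pose [0.565  0.1147 0.1788] [-179.9819   -0.0037   96.964 ] w 0.0221 row [-439.4   11.9   13.8    4. ]
[ 0.0113 -0.3675 -3.2497]
```

View pics/s6.png

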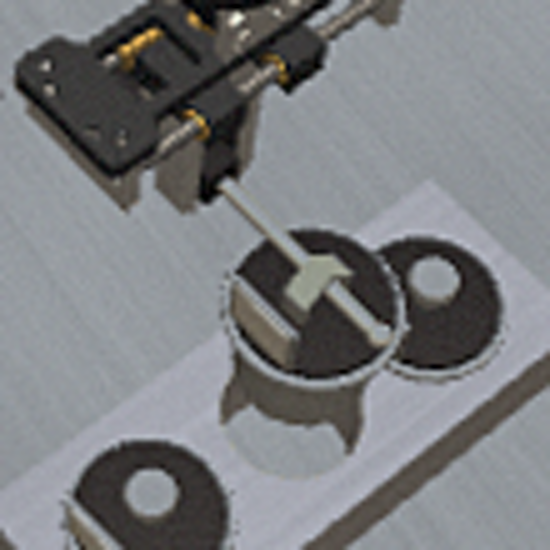

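Call:
step_arm(series=[[-1,-2,0,0,0],[-1,-6,0,0,0],[-1,-12,0,0,0.2],[-1,-20,0,0,0.4],[-1,-30,0,0,0.6],[-1,-42,0,0,0.8],[-1,-56,0,0,1],[-1,-71,0,0,1.2],[-1,-86,0,0,1.4],[-1,-101,0,0,1.6],[-1,-116,0,0,1.8],[-1,-131,0,0,2],[-1,-146,0,0,2.2],[-1,-161,0,0,2.4],[-1,-175,0,0,2.6],[-1,-187,0,0,2.8],[-1,-197,0,0,3],[-1,-204,0,0,3],[-1,-208,0,0,3],[-1,-210,0,0,3]])

```text
time: 19.77
tool_pos: [0.5905, -0.0937, 0.179]
ee_rot: [3.142, -0.0, 1.64]
wrist_force: [-0.1, 0.6, -2.6]
width: 0.0216
```

Run:
```python
from h import *
s=cams.snapshot('scene');show(s,['insert','insert_eye','insert_card','lifter_tip'])
go(.62,-.3224,.165,93)
```

```text
insert 0.82 [ 0.5833 -0.016   0.1121] [315. 208.]
insert 0.46 [ 0.6212 -0.0141  0.1903] [302. 197.]
insert_eye 0.78 [ 0.5908 -0.0104  0.19  ] [313. 193.]
insert_card 0.79 [ 0.6222 -0.0103  0.1885] [303. 199.]
insert_card 0.58 [0.5859 0.0301 0.1982] [324. 202.]
lifter_tip 0.74 [0.4584 0.1838 0.0042] [392. 261.]
lifter_tip 0.47 [0.5823 0.0303 0.1984] [325. 201.]
lifter_tip 0.42 [ 0.2364 -0.2146  0.0071] [371. 141.]
t 20.02 pose [ 0.5905 -0.0934  0.179 ] [179.9913  -0.013   93.9899] w 0.0215 row [-230.5   13.5   14.     1. ]
```

Call:
step_arm(series=[[-1,-2,0,0,0],[-1,-6,0,0,0],[-1,-12,0,0,0],[-1,-20,0.5,0,0],[-1,-30,1,0,0],[-1,-42,2,0,0.2],[-1,-56,3,1,0.3],[-1,-72,4,2,0.4],[-1,-88,5,3,0.5],[-1,-104,6,4,0.6],[-1,-120,7,5,0.7],[-1,-136,8,6,0.8],[-1,-152,9,7,0.9],[-1,-168,10,8,1],[-1,-184,11,10,1],[-1,-198,12,11,1],[-1,-210,12.5,12,1],[-1,-220,13,13,1],[-1,-227,13.3,14,1],[-1,-230.5,13.5,14,1]])

```text
time: 22.52
tool_pos: [0.6199, -0.323, 0.1648]
ee_rot: [-3.141, -0.0, 1.622]
wrist_force: [-0.1, -0.5, -3.4]
width: 0.0216
```

Call:
step_arm(series=[[-1,0,0,0,0],[-1,0,0,0,0],[-1,0,0,0,0],[-1,0,0,0,0],[-1,0,0,0,0],[-1,0,0,0,0],[-1,0,0,0,0],[-1,0,0,0,0],[-1,0,0,0,0],[-1,0,0,0,0],[-1,0,0,0,0],[-1,0,0,0,0],[-1,0,0,0,0],[-1,0,0,0,0],[-1,0,0,0,0],[-1,0,0,0,0]])

```text
time: 24.52
tool_pos: [0.6199, -0.3228, 0.165]
ee_rot: [3.142, -0.0, 1.623]
wrist_force: [-0.1, 0.5, -2.9]
width: 0.0215
```

Run:
```python
from h import *
go(.62,-.3224,.165,93)
A=[cams.snapshot(n) for n in ['scene','top']]
for s in A: show(s,['insert','insert_eye','insert_card','lifter_tip','lens','camera'])
save(A[0],'s7',(150,70,350,230),4)
B=cams.snapshot('scene');m=cv2.absdiff(A[0]['pixels'],B['pixels']).max(2)[100:230,180:330];print('moving px',(m>25).sum())
```

```text
t 24.52 pose [ 0.6199 -0.3228  0.165 ] [179.9962  -0.0036  92.9665] w 0.0215 row [ 0.4  0.1 -0.  -0. ]
insert 0.72 [ 0.6159 -0.2425  0.097 ] [266. 163.]
insert_eye 0.96 [ 0.6177 -0.2424  0.1755] [262. 145.]
insert_card 0.61 [ 0.6531 -0.2409  0.1791] [251. 149.]
insert_card 0.19 [ 0.625  -0.3567  0.1849] [241. 119.]
lifter_tip 0.75 [ 0.5628 -0.0932  0.0096] [308. 207.]
lifter_tip 0.55 [ 0.2348 -0.2159  0.0116] [372. 140.]
lens 0.58 [ 0.7502 -0.2371  0.1802] [219. 164.]
camera 0.84 [ 0.7577 -0.2327 -0.0019] [229. 205.]
insert 0.68 [ 0.6144 -0.2419  0.0973] [391. 176.]
insert_eye 0.97 [ 0.6125 -0.2425  0.1761] [398. 172.]
insert_eye 0.35 [ 0.6172 -0.2406  0.1002] [391. 175.]
insert_card 0.59 [ 0.6491 -0.2392  0.1822] [396. 159.]
lifter_tip 0.69 [ 0.6131 -0.1993  0.1809] [382. 172.]
lens 0.73 [ 0.7521 -0.2399  0.1848] [395. 122.]
lens 0.43 [0.6695 0.4064 0.0012] [184. 168.]
camera 0.87 [ 0.7633 -0.2381  0.003 ] [381. 137.]
moving px 3
```

View pics/s7.png

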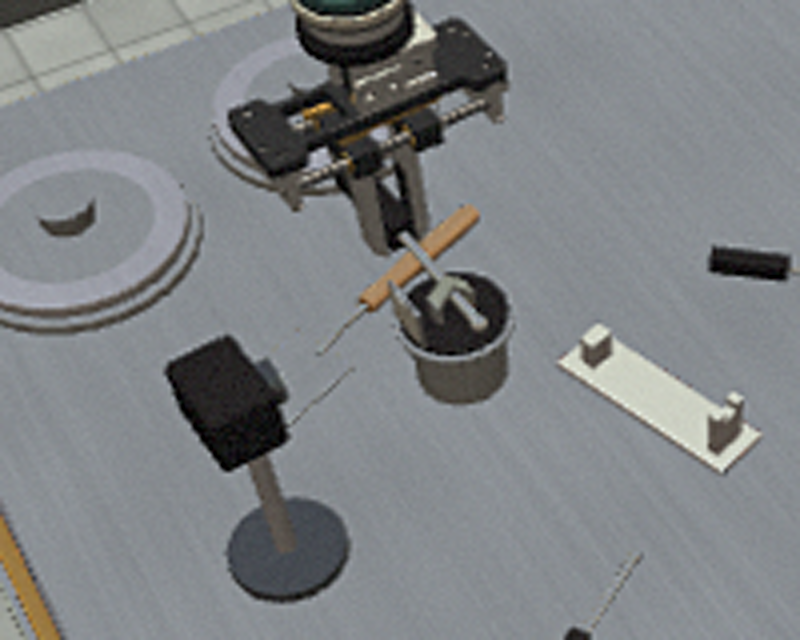

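The picture shows the insert hanging upright at (455,340), still, with its card facing the lens at (270,375). The card measures 100 mm ahead of the lens and within about 3 mm of its axis in y and z.

```bash
python3 -c "
from h import *
print(robot.close_job())"
```

```text
the job is handed in; nothing more can be done
None
```

I picked up the rod from its rest, pushed it about 43 mm past the eye's centre, and lifted the insert out. I handed the job in at about 24.5 s, with the insert hanging from the rod in front of the stock camera; no verdict was reported.

**Last checks:**
- **Card position:** by the trained networks it is at about (0.651, -0.240, 0.181) and the lens at about (0.751, -0.238, 0.182). That puts the card about 100 mm ahead of the lens and within about 3 mm of its axis.
- **Facing:** the rod was set at 93° to match the camera's turn of about 3°. I measured that turn from the casing's edges, so it is good to a few degrees.
- **Hanging:** the insert hung upright with almost no change between two successive pictures. The rod was still gripped, with the fingers 21.5 mm apart.

**Disagreements:** the two views put the card and eye positions 2–5 mm apart, well inside the 25 mm tolerance. The networks placed the camera base about 2 cm nearer the robot than the picture did; I used the lens position instead. I did not measure the bystanders again at the end.

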